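# Check a relay board's supply, then hold the two-pin meter on its output

### The job

Take the cordless two-pin meter out of its charging cradle and check the relay board on the sloping stand: first hold the pins on the pair of round lands beside the battery holder for about two seconds, then lift off and hold them on the pair beside the eight-way terminal strip. At each pair put one pin on each land (either way round), keep the meter square to the sloping board, and press lightly, so that both sprung pins go about half-way in and neither bottoms. Finish while holding the meter there on the output lands, without letting go or putting it down, and leave the other things on the bench alone.

Things in the scene. Friction and masses are not known exactly. Their poses are not given: they have to be found in the camera images.
- meter: Loose cordless two-pin meter, about 0.09 kg, upright in the cradle at the start. Grey body 30 (x) x 18 (y) mm spans z = 30 to 140 mm; below it a black nose 22 x 9 x 20 mm, then two brass pins 3 mm thick that stick out 10 mm, 16 mm between centres. Origin midway between the unpressed pin tips; z runs up the meter from pins to butt, x along the line of the pins, y through the 18 mm thickness.
- meter_center (a point): Centre of the meter, 70 mm above the unpressed pin tips along its z; axes as meter. In the cradle, the part from z = 65 mm above the tips to the butt at 140 mm stands free and may be gripped across its 18 mm (y) or 30 mm (x); about 115 mm above the tips is a good height.
- pin_a_tip (a point): Rounded tip of pin a, at x = -8 mm of the meter; moves with the pin when it is pressed in.
- pin_b_tip (a point): Rounded tip of pin b, at x = +8 mm of the meter; moves with the pin when it is pressed in.
- pin_a (a joint): How far pin a is pressed in, m: 0 fully out, 0.008 bottomed. Spring: 0.6 N to start moving, then 300 N/m (1.8 N when half-way in, 0.004).
- pin_b (a joint): The same for pin b.
- cradle: Black charging cradle, fixed to the bench: foot 100 x 90 x 8 mm, upright box 43 x 31 mm open above, top 77 mm above the bench. The meter's body sits 35 mm deep in its 33 (x) x 21 (y) mm pocket with 1.5 mm play each side; pull it straight up at least 70 mm to clear. Origin under its centre on the bench; meter and cradle axes are parallel at the start.
- stand: Fixed stand, 150 (x) x 216 (y) mm, carrying a dark green relay board 120 x 170 (y) mm that slopes 0.35 rad, lower edge at -x (towards the robot). Origin on the bench below its middle; board's middle 66.5 mm up. Left (+y): battery holder with two cells, 22 mm tall. Along the right edge: two black relays, 16 mm. Lower edge, right (-y): green eight-way terminal strip 41 mm long, 11 mm tall.
- land_in_1 (a point): Input pair, lower land: centre of the top of a round tinned land 13 mm across, standing 1 mm above the board, beside the battery holder. The two input lands lie one above the other along the slope, 16 mm between centres, inside a printed white rectangle. Axes: z square to the board (outwards), x up the slope, y level across the board to the left.
- land_in_2 (a point): Input pair, upper land: 16 mm from land_in_1 along +x; same size and axes.
- land_out_1 (a point): Output pair, left land: the same kind of round land, 13 mm across, beside the green terminal strip. The two output lands lie side by side across the slope (along y), 16 mm between centres, inside a printed white rectangle. Same axes as land_in_1.
- land_out_2 (a point): Output pair, right land: 16 mm from land_out_1 along -y; same size and axes.
- spare_module: Bystander: a spare small relay module lying on the bench, 72 x 50 mm, 22 mm tall. Origin under its centre. To be left alone.
- reel: Bystander: a black reel of solder wire standing on its flange, 54 mm across, 38 mm tall. Origin under its centre. To be left alone.
- screwdriver: Bystander: a screwdriver about 180 mm long lying on the bench. To be left alone.
- parts_tray: Bystander: a clear parts tray 90 x 130 mm, 30 mm tall. Origin under its centre. To be left alone.
Things that resemble listed ones, but are neither listed nor needed, are in the scene too. There is more than one size of the meter; the job needs the largest.

How it is judged:
By the outcome, as a careful person would: the job done as asked, in the order asked, and still so for the second after the job is handed in, while the arm keeps its last pose, push and grip.
It also fails if it takes over 54 s, if anything falls off the work surface, if the arm or the gripper's body presses on something with over 40 N, if the wrist force passes 120 N, or if a joint passes its speed limit or range.

### The arm

A 6-joint arm with a two-finger parallel gripper is mounted at the origin on the work surface. World frame = base frame: x ahead of the robot, y to its left, z up, the work surface at z = 0. Lengths are in m, angles in rad, forces in N, time in s.
With the tool pointing down it reaches from about 0.375 to 0.975 m from the base axis. Payload 3.8 kg.
Tool frame: the origin (TCP) lies at the very end of the fingers, on their centre line; the grasp point (between the pads) lies 19 mm behind it (tcp_to_grasp is the distance from the TCP to the grasp point, in m); z points along the fingers, y is the line along which they close (so a half turn about z gives the same grasp; the last joint's range is limited). The gripper opens to 85 mm and grips with 20 to 120 N. Pads are 22 mm wide; open, the fingers measure 114 mm over their backs; the gripper's body (76 mm by 85 mm) begins 54 mm behind the grasp point. The pads swing forward as they close: fully open they stand 13 mm farther back than shut.
Start: joints at [-1.273, 0.264, 1.604, -0, 1.274, -0.037], TCP at [0.222, -0.638, 0.192] pointing down, gripper open.
Joint ranges: [-2.63, 2.63], [-0.94, 2.18], [0.31, 2.57], [-1.31, 4.45], [0, 2.66], [-2.55, 2.55]. Speed limits (rad/s): [2.57, 2.57, 3.14, 3.14, 3.14, 3.14].

### API

Orientations are given as [roll, pitch, yaw] about the fixed x, y, z axes, in that order (R = Rz(yaw) Ry(pitch) Rx(roll)).
In Python, from workcell import get_obs, read_camera, camera_params, sign_off, recognise, cut_out, tcp_to_grasp gives the robot as it stands.
- The arm moves only by the tool carry_out, never from a script. Its argument "series" is a list of rows, each an object with "grip": the gripper command: -1 is shut, 1 is fully open, values between are in proportion; "delta_pos": the shift along the world's x, y, z each as a share of 0.025 m, from -1 to 1, a list of three; "angular": the turn, a rotation vector about the world's x, y, z each as a share of 6 degrees, from -1 to 1, a list of three. In form: [{"grip": grip, "delta_pos": [dx, dy, dz], "angular": [rx, ry, rz]}, ...]. A call has 1 to 10 rows; each row shifts and turns the commanded pose from where the row before left it; what a row does not reach is not made up. A row lasts 1/12 s, in which the tool goes at most 41.7 mm and 7.16 degrees, less where a joint would pass 70% of its speed; a pose out of reach is approached as far as the arm can. A call with a number of a shift or a turn outside -1 to 1 is refused whole. A call with a gripper value outside its range is refused whole. The fingers move at their own pace and stop on an object; the grip force is fixed at half the most. Time passes only in rows, so rows that do not move let the fingers close. It gives the time, the measured TCP pose, the force, the opening and the grip force at its end, in the units of the state.
- get_obs(): the state, without advancing time (a new reading comes with each control period).
- read_camera(name): name is "scene" or "side" or "wrist"; returns (picture, depth): 384x512x3 uint8, red, green, blue; 384x512 float32, m along the optical axis (not along the pixel's ray), 0 where there is no reading.
- camera_params(name): a dict with "fx", "fy", "cx", "cy" (pixels), "pose" (4x4, takes a point from camera to world coordinates). Camera axes: x right, y down, z forward; pixel columns grow to the right and rows downward; lengths in m; the calibration is good to about 2 mm. The wrist camera is an equidistant fisheye: a pixel r from the principal point sees the ray r / f radians off the axis. A picture is of the moment at which its call begins: read the wrist's pose just before it. camera_params takes no time and is no camera call; for the wrist camera it gives the pose at the moment of the call.
- sign_off(): hands the job in; it is judged then, once.
Trained networks look in the newest picture that a camera, given by its name, has taken for a name from the list of things; names that differ only in an ending like _2 or _b are one class to them, and where a whole thing is asked for, a point or a joint stands for the part that bears it (a point fixed in the world has none). Each returns a list of dicts, best first, with "confidence" (0 to 1); they miss things now and then, are a little off and sometimes report something else, mostly with a low value. They report only what shows in the picture. A call takes as long as a camera call. They do not tell look-alikes from the thing itself.
- recognise(target, camera): "uv" ([column, row] in pixels, amid what is visible of it).
- cut_out(target, camera): "region" (384x512 bool, what is visible of it) and "uv" ([column, row] in pixels, amid what is visible of it).
The state is a dict: "time": time; "joint_positions": joint angles; "joint_vel": joint speeds; "effort": joint torques, N m; "eef_pos": TCP position; "ee_rot": TCP orientation; "ft_force": force on the tool from outside, world axes, zero at the start; "ft_torque": the same for the moment, N m; "width": finger opening in m; "grip_force": force on a finger pad.
Only numpy, scipy, OpenCV 4.12 (cv2) and the standard library are available. Lean on these libraries where they do the work, as an engineer would, in place of code of your own. Each camera call takes 0.05 s, during which the arm holds its last target. There are 200 camera calls.

## Working session

There is one attempt and no reset: what is moved stays moved. The work goes in short steps, Python scripts to look and compute and a tool call to move; the robot and the scene stay as the last step left them, time stands still between calls to the robot, and variables do not carry over. Pictures are saved under pics/ and viewed, at most 10 in all, crops included, and the job is handed in when it is done.

Besides the shell and the picture viewer there is one more tool, called as name(argument=value, ...) on one line, values as JSON. carry_out: Moves the arm, as the interface text tells. Its arguments: {"type":"object","properties":{"series":{"type":"array","items":{"type":"object","properties":{"grip":{"type":"number"},"delta_pos":{"type":"array","items":{"type":"number"}},"angular":{"type":"array","items":{"type":"number"}}}}}},"required":["series"]}

```bash
mkdir -p pics; ls
cat > h.py <<'E'
import numpy as np, cv2
from workcell import *
from scipy.spatial.transform import Rotation as R
def world(cam,u,v,d,P=None):
    P=P or camera_params(cam); u=np.asarray(u,float);v=np.asarray(v,float)
    x=(u-P['cx'])/P['fx'];y=(v-P['cy'])/P['fy']
    if cam=='wrist':
        r=np.hypot(x,y)+1e-12;t=np.tan(r);x,y=x/r*t,y/r*t
    p=np.stack([x*d,y*d,d*np.ones_like(x),np.ones_like(x)],-1)
    return (p@np.array(P['pose']).T)[...,:3]
def save(n,im,s=1): cv2.imwrite('pics/'+n,cv2.resize(im[...,::-1],None,fx=s,fy=s,interpolation=cv2.INTER_CUBIC))
E
python3 - <<'E'
from h import *
ims=[]
for c in ['scene','side']:
    im,d=read_camera(c); np.savez(c,im=im,d=d)
    save(c+'.png',im,1.5)
    P=camera_params(c); print(c,P['fx'],np.round(P['pose'],3).tolist())
    for t in ['meter','cradle','stand','land_in_1','land_out_1']:
        for r in recognise(t,c)[:5]:
            u,v=map(int,r['uv']); print(t,round(r['confidence'],2),u,v,world(c,u,v,d[v,u],P).round(3))
print(get_obs())
E
```

```text
pics
scene 386.8664255207152 [[-0.379, 0.715, -0.588, 1.182], [0.925, 0.302, -0.23, 0.22], [0.013, -0.631, -0.776, 0.953], [0.0, 0.0, 0.0, 1.0]]
meter 0.67 395 270 [0.576 0.386 0.062]
meter 0.58 368 233 [0.542 0.291 0.132]
meter 0.45 326 239 [0.553 0.194 0.063]
cradle 0.91 358 255 [0.547 0.289 0.031]
stand 0.81 275 212 [0.528 0.035 0.075]
stand 0.36 187 260 [ 0.748 -0.135  0.041]
land_in_1 0.75 269 210 [0.529 0.017 0.077]
land_out_1 0.82 273 210 [0.523 0.027 0.074]
side 349.5417411762699 [[-0.772, -0.335, 0.541, -0.01], [-0.636, 0.412, -0.653, 0.634], [-0.004, -0.848, -0.531, 0.653], [0.0, 0.0, 0.0, 1.0]]
meter 0.84 170 250 [0.516 0.305 0.127]
meter 0.82 196 245 [0.543 0.211 0.063]
meter 0.64 128 285 [0.567 0.394 0.056]
cradle 0.68 173 283 [0.515 0.313 0.03 ]
cradle 0.59 169 247 [0.516 0.306 0.137]
stand 0.82 250 222 [0.501 0.05  0.061]
stand 0.33 250 218 [0.508 0.041 0.067]
land_in_1 0.8 253 218 [0.502 0.035 0.066]
land_out_1 0.65 249 219 [0.508 0.046 0.066]
land_out_1 0.2 171 247 [0.512 0.303 0.137]
{'time': 0.6, 'joint_positions': array([-1.27294418e+00,  2.63826579e-01,  1.60397676e+00, -3.66396753e-06,
        1.27365980e+00, -3.69197007e-02]), 'joint_vel': array([ 1.58336436e-03, -2.05060430e-03,  1.01201823e-03,  1.06412318e-04,
        3.79429313e-05,  2.01065469e-03]), 'effort': array([ 8.59176616e-04, -5.14633870e+01, -3.67457664e+01,  7.40093333e-05,
        1.14869235e-03, -4.92269010e-06]), 'eef_pos': array([ 0.22176616, -0.63755906,  0.19234182]), 'ee_rot': array([3.14146335e+00, 8.28193604e-06, 3.34772923e-01]), 'ft_force': array([-0.86861764,  0.21273907, -0.20102236]), 'ft_torque': array([ 0.0163963 , -0.00588326,  0.02949742]), 'grip_force': 0.0, 'width': 0.08533098118392321}
```

View pics/scene.png

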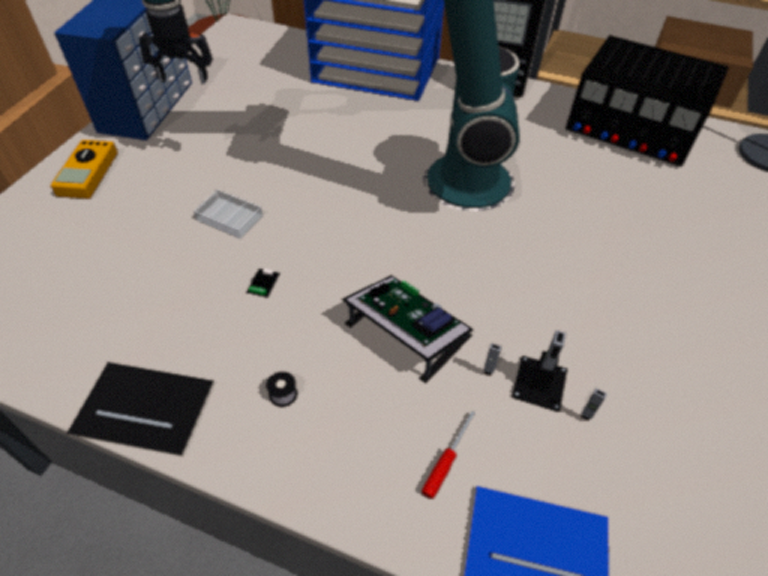

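View pics/side.png

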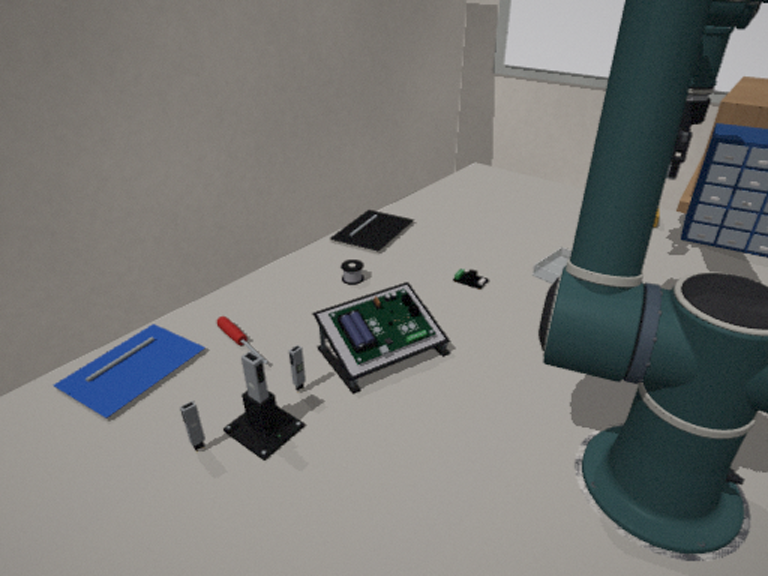

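Scene view: the meters are at about (553,345) in the cradle, (491,358) standing to the right of the board, and (593,403) standing on the far side, in 1.5x pixels. The one in the cradle fits the description. The side view shows the same: cradle (255,375), loose ones (297,367) and (193,425). I'll check this in a crop and measure.

Run:
```python
from h import *
s=np.load('side.npz');im,d=s['im'],s['d']
save('crop1.png',im[200:320,100:240],5)
for c in ['scene','side']:
    s=np.load(c+'.npz');d=s['d'];P=camera_params(c)
    U,V=np.meshgrid(np.arange(512),np.arange(384));W=world(c,U,V,d,P)
    W[d==0]=9
    def box(x0,x1,y0,y1,z0,z1):
        m=(W[...,0]>x0)&(W[...,0]<x1)&(W[...,1]>y0)&(W[...,1]<y1)&(W[...,2]>z0)&(W[...,2]<z1);return W[m]
    for n,y0,y1 in [('near',.17,.235),('cr',.25,.345),('far',.35,.43)]:
        b=box(.45,.65,y0,y1,.03,.3); print(c,n,len(b),'top',np.percentile(b[:,2],97).round(3),b[b[:,2]>b[:,2].max()-.015].mean(0).round(3))
    r=cut_out('cradle',c)
    q=W[r[0]['region']&(d>0)]; f=q[(q[:,2]<.02)]
    print('foot',cv2.minAreaRect((f[:,:2]*1000).astype(np.float32)), len(f))
    r=cut_out('stand',c)
    q=W[r[0]['region']&(d>0)]; print('stand',cv2.minAreaRect((q[q[:,2]>.02][:,:2]*1000).astype(np.float32)))
    print(q.min(0),q.max(0))
```

```text
scene near 139 top 0.1 [0.549 0.199 0.095]
scene cr 422 top 0.155 [0.531 0.296 0.152]
scene far 165 top 0.099 [0.573 0.387 0.095]
foot ((514.9857788085938, 295.8108825683594), (125.65093231201172, 93.1895980834961), 1.0199730396270752) 753
stand ((508.7204284667969, 19.73834228515625), (217.49960327148438, 154.91061401367188), 70.5094223022461)
[ 0.40769042 -0.13451319 -0.00105734] [0.61371464 0.1420838  0.10293228]
side near 202 top 0.096 [0.546 0.203 0.092]
side cr 782 top 0.152 [0.524 0.301 0.148]
side far 267 top 0.097 [0.569 0.391 0.093]
foot ((538.9674072265625, 299.75341796875), (122.74738311767578, 88.86908721923828), 2.798067331314087) 864
stand ((509.9000244140625, 21.209487915039062), (216.77761840820312, 154.61375427246094), 71.03460693359375)
[ 0.40304906 -0.17146112 -0.00263496] [0.69965949 0.14727022 0.1007363 ]
```

View pics/crop1.png

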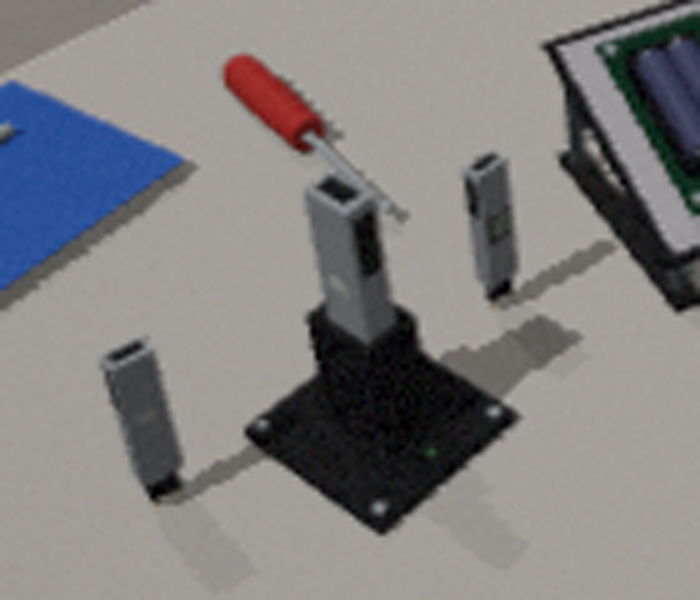

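Confirmed: the meter in the cradle (crop 350,255) has its butt 0.152 m up. The loose ones (crop 140,420 and 492,225) reach only 0.097 m, so they are smaller look-alikes. Moving now, passing over the board.

carry_out(series=[{"grip":1,"delta_pos":[0.5,0.95,0.8],"angular":[0,0,1]},{"grip":1,"delta_pos":[0.5,0.95,0.8],"angular":[0,0,1]},{"grip":1,"delta_pos":[0.5,0.95,0.8],"angular":[0,0,1]},{"grip":1,"delta_pos":[0.5,0.95,0.8],"angular":[0,0,1]},{"grip":1,"delta_pos":[0.5,0.95,0.8],"angular":[0,0,1]},{"grip":1,"delta_pos":[0.5,0.95,0.8],"angular":[0,0,1]},{"grip":1,"delta_pos":[0.5,0.95,0.8],"angular":[0,0,1]},{"grip":1,"delta_pos":[0.5,0.95,0.8],"angular":[0,0,1]},{"grip":1,"delta_pos":[0.5,0.95,0.8],"angular":[0,0,1]},{"grip":1,"delta_pos":[0.5,0.95,0.8],"angular":[0,0,1]}])

```text
time: 1.63
eef_pos: [0.3471, -0.3987, 0.3935]
ee_rot: [3.141, 0.0, 1.387]
ft_force: [0.4, -1.1, -0.3]
width: 0.0853
grip_force: 0.0
```

carry_out(series=[{"grip":1,"delta_pos":[0.4,0.98,0],"angular":[0,0,1]},{"grip":1,"delta_pos":[0.4,0.98,0],"angular":[0,0,1]},{"grip":1,"delta_pos":[0.4,0.98,0],"angular":[0,0,1]},{"grip":1,"delta_pos":[0.4,0.98,0],"angular":[0,0,1]},{"grip":1,"delta_pos":[0.4,0.98,0],"angular":[0,0,1]},{"grip":1,"delta_pos":[0.4,0.98,0],"angular":[0,0,1]},{"grip":1,"delta_pos":[0.4,0.98,0],"angular":[0,0,1]},{"grip":1,"delta_pos":[0.4,0.98,0],"angular":[0,0,1]},{"grip":1,"delta_pos":[0.4,0.98,0],"angular":[0,0,1]},{"grip":1,"delta_pos":[0.4,0.98,0],"angular":[0,0,1]}])

```text
time: 2.47
eef_pos: [0.447, -0.1537, 0.3926]
ee_rot: [3.141, 0.001, 2.434]
ft_force: [-0.3, -0.7, 0.2]
width: 0.0854
grip_force: 0.0
```

carry_out(series=[{"grip":1,"delta_pos":[0,1,0],"angular":[0,0,0.97]},{"grip":1,"delta_pos":[0,1,0],"angular":[0,0,0.97]},{"grip":1,"delta_pos":[0,1,0],"angular":[0,0,0.97]},{"grip":1,"delta_pos":[0,1,0],"angular":[0,0,0.97]},{"grip":1,"delta_pos":[0,1,0],"angular":[0,0,0.97]},{"grip":1,"delta_pos":[0,1,0],"angular":[0,0,0.97]},{"grip":1,"delta_pos":[0,1,0],"angular":[0,0,0.97]},{"grip":1,"delta_pos":[0,0,0],"angular":[0,0,0]},{"grip":1,"delta_pos":[0,0,0],"angular":[0,0,0]}])

```text
time: 3.22
eef_pos: [0.4466, 0.0209, 0.3925]
ee_rot: [-3.141, 0.0, -3.141]
ft_force: [-0.1, -0.5, -0.1]
width: 0.0854
grip_force: 0.0
```

Run:
```python
from h import *
P=camera_params('wrist'); im,d=read_camera('wrist'); np.savez('wrist1',im=im,d=d,P=P)
print(P['fx'],P['cx'],P['cy'],np.round(P['pose'],3).tolist())
save('wrist1.png',im,1.5)
o=get_obs();print(o['eef_pos'],o['ee_rot'],o['joint_positions'].round(2))
for t in ['meter','cradle','stand','land_in_1','land_out_1']:
    for r in recognise(t,'wrist')[:5]:
        u,v=map(int,r['uv']); print(t,round(r['confidence'],2),u,v,world('wrist',u,v,d[v,u],P).round(3))
```

```text
297.3186396354542 260.52247149466575 195.00973937781154 [[-0.001, 0.964, 0.265, 0.38], [1.0, 0.001, 0.001, 0.02], [0.0, 0.265, -0.964, 0.574], [0.0, 0.0, 0.0, 1.0]]
[0.44671033 0.02005775 0.39244571] [-3.14096314e+00  3.61158723e-04  3.14031316e+00] [-0.01 -0.23  1.75 -0.    1.62 -1.58]
meter 0.66 357 207 [0.542 0.199 0.07 ]
meter 0.64 413 207 [0.527 0.289 0.121]
meter 0.62 437 220 [0.57  0.38  0.076]
cradle 0.57 391 189 [0.516 0.282 0.034]
stand 0.68 261 192 [0.513 0.022 0.072]
land_in_1 0.63 260 188 [0.507 0.02  0.067]
land_in_1 0.34 331 289 [0.749 0.178 0.024]
land_out_1 0.92 257 190 [0.51  0.015 0.069]
```

View pics/wrist1.png

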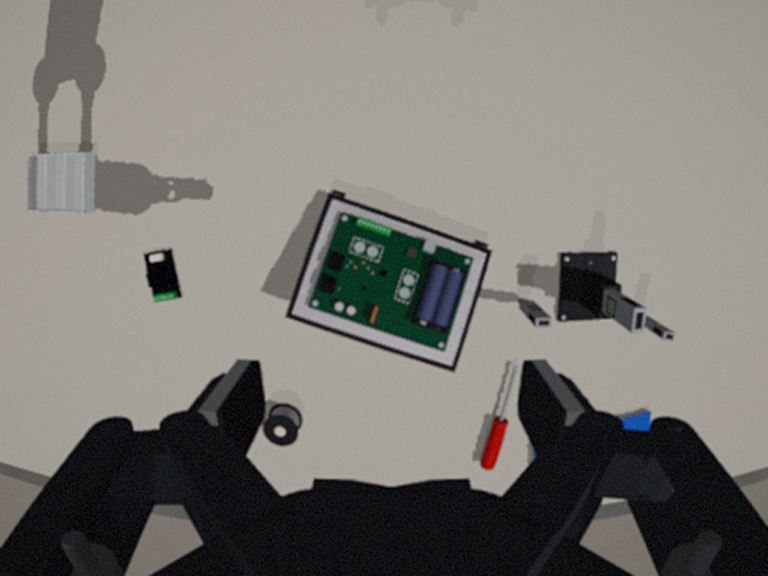

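The wrist view shows the board with the output lands at about (359,245)/(374,251), beside the green strip, and the input lands at (409,279)/(405,293), beside the cells. The round parts at (340,307) are capacitors, not lands. Next I'll look at the cradle.

carry_out(series=[{"grip":1,"delta_pos":[0.1,1,0],"angular":[0,0,0]},{"grip":1,"delta_pos":[0.1,1,0],"angular":[0,0,0]},{"grip":1,"delta_pos":[0.1,1,0],"angular":[0,0,0]},{"grip":1,"delta_pos":[0.1,1,0],"angular":[0,0,0]},{"grip":1,"delta_pos":[0.1,1,0],"angular":[0,0,0]},{"grip":1,"delta_pos":[0.1,1,0],"angular":[0,0,0]},{"grip":1,"delta_pos":[0.1,1,0],"angular":[0,0,0]},{"grip":1,"delta_pos":[0.1,1,0],"angular":[0,0,0]},{"grip":1,"delta_pos":[0.1,1,0],"angular":[0,0,0]},{"grip":1,"delta_pos":[0.1,1,0],"angular":[0,0,0]}])

```text
time: 4.35
eef_pos: [0.4722, 0.2705, 0.3922]
ee_rot: [-3.141, 0.0, 3.139]
ft_force: [-0.1, -0.4, 0.7]
width: 0.0859
grip_force: 0.0
```

carry_out(series=[{"grip":1,"delta_pos":[0,1,-0.5],"angular":[0,0,0]},{"grip":1,"delta_pos":[0,0.1,-0.5],"angular":[0,0,0]},{"grip":1,"delta_pos":[0,0,-0.5],"angular":[0,0,0]},{"grip":1,"delta_pos":[0,0,0],"angular":[0,0,0]},{"grip":1,"delta_pos":[0,0,0],"angular":[0,0,0]}])

```text
time: 4.77
eef_pos: [0.4714, 0.296, 0.3534]
ee_rot: [-3.14, -0.002, 3.139]
ft_force: [-0.6, -1.2, 0.2]
width: 0.0857
grip_force: 0.0
```

Run:
```python
from h import *
P=camera_params('wrist'); im,d=read_camera('wrist'); np.savez('wrist2',im=im,d=d,P=P)
o=get_obs();print(o['eef_pos'],o['ee_rot'])
U,V=np.meshgrid(np.arange(512),np.arange(384));W=world('wrist',U,V,d,P);W[d<=0.05]=9
m=(abs(W[...,0]-.53)<.06)&(abs(W[...,1]-.298)<.06)
for n,z0,z1 in [('butt',.146,.165),('box',.071,.085),('foot',.002,.014)]:
    k=m&(W[...,2]>z0)&(W[...,2]<z1); k=cv2.morphologyEx(k.astype(np.uint8),cv2.MORPH_OPEN,np.ones((2,2),np.uint8))>0
    q=W[k]; print(n,len(q),q[:,2].mean().round(4),cv2.minAreaRect((q[:,:2]*1000).astype(np.float32)))
# board crop from wrist1
s=np.load('wrist1.npz',allow_pickle=True)
a=cv2.resize(s['im'][120:240,185:335],None,fx=5,fy=4.8,interpolation=cv2.INTER_CUBIC)[:,:,::-1]
b=cv2.resize(im[130:280,190:330],(400,400),interpolation=cv2.INTER_CUBIC)[:,:,::-1]
a=cv2.resize(a,(500,400))
cv2.imwrite('pics/both.png',np.hstack([a[:,:400],b]))
```

```text
[0.47187948 0.29618115 0.35463187] [-3.14086055e+00 -4.76897745e-04  3.13867207e+00]
butt 279 0.1366 ((555.7982788085938, 301.887451171875), (22.976308822631836, 83.92418670654297), 89.69468688964844)
box 216 0.0715 ((541.097412109375, 301.27301025390625), (67.02156066894531, 33.563880920410156), 0.4663562476634979)
foot 1907 0.0374 ((4765.4375, 4603.52685546875), (12207.572265625, 130.8170623779297), 45.46073532104492)
```

View pics/both.png

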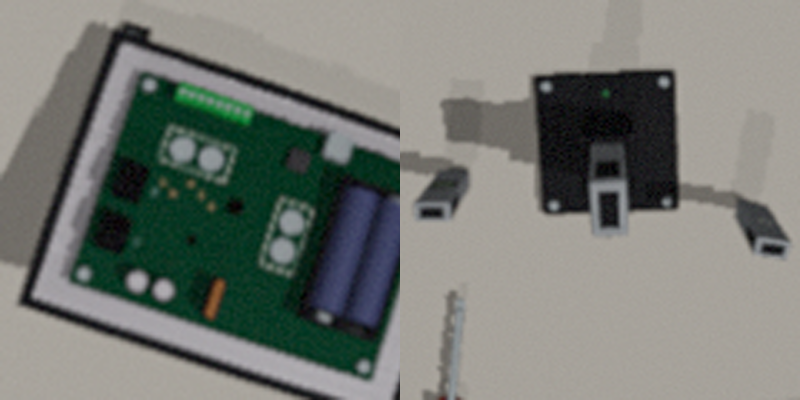

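Left crop: output pair at (182,149)/(211,158), input pair at (292,222)/(282,250). Right crop: butt centred at about (609,208), cradle foot turned about 2°. Now working out exact positions.

```bash
cat >> h.py <<'E'
def ray_plane(u,v,P,n,p0):
    a=world('wrist',u,v,1.0,P);o=np.array(P['pose'])[:3,3];r=a-o
    return o+r*((p0-o)@n/(r@n))
def blob(im,u,v,w=5,th=None):
    g=im[...,:].min(-1).astype(float); u0,v0=int(round(u))-w,int(round(v))-w
    q=g[v0:v0+2*w+1,u0:u0+2*w+1]; q=np.clip(q-(th or (q.min()+q.max())/2),0,None)
    V,U=np.mgrid[v0:v0+2*w+1,u0:u0+2*w+1]; return (U*q).sum()/q.sum(),(V*q).sum()/q.sum()
E
python3 - <<'E'
from h import *
s=np.load('wrist2.npz',allow_pickle=True);P=s['P'].item();im=s['im'];ez=np.array([0,0,1.])
# butt quad, crop coordinates -> world at butt height
def c2(x,y): return 190+(x-400)/2.857-.4,130+y/2.667-.4
for n,z,pts in [('butt',.152,[(590,180),(629,180),(628,236),(593,234)]),('foot',.008,[(532,77),(672,71),(679,208),(546,212)])]:
    q=np.array([ray_plane(*c2(*p),P,ez,np.array([0,0,z])) for p in pts]);print(n,q.round(4).tolist(),q.mean(0))
s=np.load('wrist1.npz',allow_pickle=True);P=s['P'].item();im=s['im'];d=s['d']
U,V=np.meshgrid(np.arange(512),np.arange(384));W=world('wrist',U,V,d,P)
m=np.zeros((384,512),bool)
m[155:215,205:285]=1; m&=(d>0); q=W[m]
for i in range(8):
    c=np.median(q,0) if 0 else q.mean(0);n=np.linalg.svd(q-c)[2][2] if len(q)<3000 else np.linalg.eigh(np.cov((q-c).T))[1][:,0];n*=np.sign(n[2]);r=(q-c)@n;q=q[abs(r)<max(.0025,.7*abs(r).max())]
print('n',n,'tilt',np.arccos(n[2]),'yaw',np.arctan2(-n[1],-n[0]),'c',c,len(q))
L={}
for k,(x,y) in dict(in1=(292,222),in2=(282,250),o1=(211,158),o2=(182,149)).items():
    u,v=blob(im,185+x/3.333-.3,120+y/3.333-.3,4); L[k]=ray_plane(u,v,P,n,c+n*.001);print(k,u,v,L[k].round(4))
print(np.linalg.norm(L['in1']-L['in2']),np.linalg.norm(L['o1']-L['o2']),(L['in2']-L['in1'])/.016,(L['o1']-L['o2'])/.016)
E
```

```text
butt [[0.513, 0.2894, 0.152], [0.513, 0.3077, 0.152], [0.5429, 0.3075, 0.152], [0.5417, 0.2907, 0.152]] [0.52764681 0.29883419 0.152     ]
foot [[0.4814, 0.2509, 0.008], [0.4774, 0.3387, 0.008], [0.5737, 0.3449, 0.008], [0.5765, 0.2581, 0.008]] [0.52724415 0.29815937 0.008     ]
n [-0.3223721   0.10830635  0.9403967 ] tilt 0.3470013941560622 yaw -0.32411888258916455 c [0.49999443 0.00149052 0.06702133] 3565
in1 271.9810238305384 186.15798764342455 [0.5044 0.041  0.065 ]
in2 269.17159487776485 194.8032596041909 [0.5187 0.036  0.0705]
o1 247.87149758454106 167.22753623188405 [ 0.4717 -0.0015  0.0587]
o2 239.244 164.2504 [ 0.4663 -0.0167  0.0586]
0.016117907963502015 0.01607301227177911 [ 0.89448157 -0.31200055  0.34256559] [0.33428447 0.94729672 0.00549314]
```

carry_out(series=[{"grip":1,"delta_pos":[0.44,0.02,-0.9],"angular":[0,0,0.09]},{"grip":1,"delta_pos":[0.44,0.02,-0.9],"angular":[0,0,0.09]},{"grip":1,"delta_pos":[0.44,0.02,-0.9],"angular":[0,0,0.09]},{"grip":1,"delta_pos":[0.44,0.02,-0.9],"angular":[0,0,0.09]},{"grip":1,"delta_pos":[0.44,0.02,-0.9],"angular":[0,0,0.09]},{"grip":1,"delta_pos":[0,0,-1],"angular":[0,0,0]},{"grip":1,"delta_pos":[0,0,-1],"angular":[0,0,0]},{"grip":1,"delta_pos":[0,0,-1],"angular":[0,0,0]},{"grip":1,"delta_pos":[0,0,-1],"angular":[0,0,0]},{"grip":1,"delta_pos":[0,0,-1],"angular":[0,0,0]}])

```text
time: 5.65
eef_pos: [0.5281, 0.2992, 0.1178]
ee_rot: [3.141, 0.003, -3.097]
ft_force: [0.8, -0.0, -0.1]
width: 0.0854
grip_force: 0.0
```

carry_out(series=[{"grip":1,"delta_pos":[0,0,-0.4],"angular":[0,0,0]},{"grip":1,"delta_pos":[0,0,0],"angular":[0,0,0]},{"grip":-1,"delta_pos":[0,0,0],"angular":[0,0,0]},{"grip":-1,"delta_pos":[0,0,0],"angular":[0,0,0]},{"grip":-1,"delta_pos":[0,0,0],"angular":[0,0,0]},{"grip":-1,"delta_pos":[0,0,0],"angular":[0,0,0]},{"grip":-1,"delta_pos":[0,0,0],"angular":[0,0,0]},{"grip":-1,"delta_pos":[0,0,0],"angular":[0,0,0]},{"grip":-1,"delta_pos":[0,0,0],"angular":[0,0,0]},{"grip":-1,"delta_pos":[0,0,0],"angular":[0,0,0]}])

```text
time: 6.48
eef_pos: [0.5276, 0.3004, 0.1086]
ee_rot: [3.141, 0.002, -3.096]
ft_force: [-1.4, 0.5, 5.7]
width: 0.0155
grip_force: 58.8
```

carry_out(series=[{"grip":-1,"delta_pos":[0,0,0.3],"angular":[0,0,0]},{"grip":-1,"delta_pos":[0,0,0.6],"angular":[0,0,0]},{"grip":-1,"delta_pos":[0,0,0.6],"angular":[0,0,0]},{"grip":-1,"delta_pos":[0,0,0.6],"angular":[0,0,0]},{"grip":-1,"delta_pos":[0,0,0.6],"angular":[0,0,0]},{"grip":-1,"delta_pos":[0,0,0.6],"angular":[0,0,0]},{"grip":-1,"delta_pos":[0,0,0.6],"angular":[0,0,0]},{"grip":-1,"delta_pos":[0,0,0.9],"angular":[0,0,0]},{"grip":-1,"delta_pos":[0,0,0.9],"angular":[0,0,0]},{"grip":-1,"delta_pos":[0,0,0.9],"angular":[0,0,0]}])

```text
time: 7.32
eef_pos: [0.526, 0.2997, 0.2725]
ee_rot: [-3.141, -0.002, -3.096]
ft_force: [0.1, 0.2, -1.4]
width: 0.0156
grip_force: 58.8
```

Run:
```python
from h import *
o=get_obs();print(o['eef_pos'],o['ee_rot'],o['width'],o['ft_force'],o['joint_positions'].round(2))
A=[]
for c in ['scene','side','wrist']:
    P=camera_params(c); im,d=read_camera(c); np.savez(c+'3',im=im,d=d,P=P)
    print(c,np.round(P['pose'],3).tolist()) if c=='wrist' else 0
    for r in recognise('pin_a_tip',c)[:3]+recognise('meter',c)[:3]:print(c,r['confidence'],r['uv'])
    if c=='scene':A.append(im[150:300,290:440])
    if c=='side':A.append(im[150:300,100:250])
    if c=='wrist':A.append(im[150:384,140:374])
cv2.imwrite('pics/lift.png',np.hstack([cv2.resize(a,(266,266) if 0 else (266,400)if 0 else (266,266),interpolation=cv2.INTER_CUBIC) for a in A])[...,::-1])
```

```text
[0.52598646 0.29967759 0.27247728] [-3.14078175e+00 -1.91840810e-03 -3.09570631e+00] 0.015637368269332486 [ 0.06385758  0.22093639 -1.35023053] [ 0.48  0.1   1.65  0.    1.39 -1.14]
scene 0.52 [272.3, 210.7]
scene 0.19 [277.9, 209.1]
scene 0.74 [395.9, 272.1]
scene 0.57 [384.2, 196.7]
scene 0.55 [324.2, 241.8]
side 0.8 [199.7, 244.9]
side 0.68 [159.8, 197.4]
side 0.59 [127.0, 282.7]
wrist [[-0.047, 0.964, 0.261, 0.46], [0.999, 0.045, 0.011, 0.296], [-0.001, 0.262, -0.965, 0.452], [0.0, 0.0, 0.0, 1.0]]
wrist 0.94 [261.8, 225.2]
wrist 0.8 [188.1, 180.1]
wrist 0.58 [322.9, 204.3]
```

View pics/lift.png

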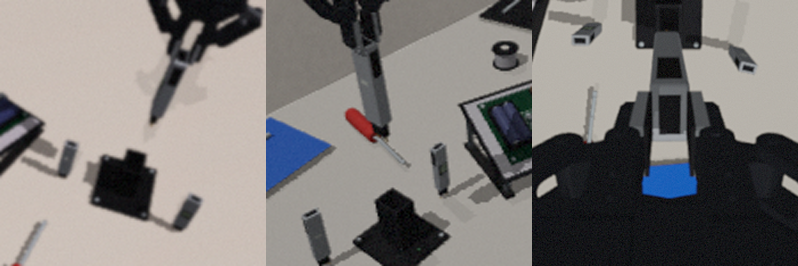

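The meter came out straight and is held squarely. The two small ones and the cradle are undisturbed. Now computing the turn and shift to hover over the input pair.

```bash
cat >> h.py <<'E'
T,Y=.35,-.334
ct,st,cy,sy=np.cos(T),np.sin(T),np.cos(Y),np.sin(Y)
xs=np.array([ct*cy,ct*sy,st]);ys=np.array([-sy,cy,0]);n=np.cross(xs,ys)
Rin=np.stack([-xs,ys,-n],1);Rout=np.stack([ys,xs,-n],1)
def go(p,Rt):
    o=get_obs();Rc=R.from_euler('xyz',o['ee_rot'])
    rv=(R.from_matrix(Rt)*Rc.inv()).as_rotvec();dp=p-o['eef_pos']
    print('pos rows',(dp/.025).round(3),'mm',(dp*1e3).round(1),'rot rows',(np.degrees(rv)/6).round(3),'ft',o['ft_force'].round(2),'along n',round(o['ft_force']@n,2),'t',o['time'])
    return o
IN=np.array([.5116,.0385,.0678]);OUT=np.array([.4690,-.0091,.0587])
E
python3 -c "
from h import *
go(IN+n*(.0965+.04),Rin);print(n)"
```

```text
pos rows [-2.337 -9.827 -2.963] mm [ -58.4 -245.7  -74.1] rot rows [-0.474 -3.36  -3.586] ft [-0.09 -0.18 -1.66] along n -1.55 t 7.7667
[-0.3239488   0.11241033  0.93937271]
```

carry_out(series=[{"grip":-1,"delta_pos":[-0.23,-0.98,0],"angular":[-0.047,-0.336,-0.359]},{"grip":-1,"delta_pos":[-0.23,-0.98,0],"angular":[-0.047,-0.336,-0.359]},{"grip":-1,"delta_pos":[-0.23,-0.98,0],"angular":[-0.047,-0.336,-0.359]},{"grip":-1,"delta_pos":[-0.23,-0.98,0],"angular":[-0.047,-0.336,-0.359]},{"grip":-1,"delta_pos":[-0.23,-0.98,0],"angular":[-0.047,-0.336,-0.359]},{"grip":-1,"delta_pos":[-0.23,-0.98,0],"angular":[-0.047,-0.336,-0.359]},{"grip":-1,"delta_pos":[-0.23,-0.98,0],"angular":[-0.047,-0.336,-0.359]},{"grip":-1,"delta_pos":[-0.23,-0.98,0],"angular":[-0.047,-0.336,-0.359]},{"grip":-1,"delta_pos":[-0.23,-0.98,0],"angular":[-0.047,-0.336,-0.359]},{"grip":-1,"delta_pos":[-0.23,-0.98,0],"angular":[-0.047,-0.336,-0.359]}])

```text
time: 8.6
eef_pos: [0.4682, 0.0539, 0.2711]
ee_rot: [3.14, 0.353, 2.806]
ft_force: [-0.8, -0.9, -1.2]
width: 0.0153
grip_force: 58.9
```

carry_out(series=[{"grip":-1,"delta_pos":[0,0,-0.9],"angular":[0,0,0]},{"grip":-1,"delta_pos":[0,0,-0.9],"angular":[0,0,0]},{"grip":-1,"delta_pos":[0,0,-0.9],"angular":[0,0,0]},{"grip":-1,"delta_pos":[0,0,-0.2],"angular":[0,0,0]},{"grip":-1,"delta_pos":[0,0,0],"angular":[0,0,0]},{"grip":-1,"delta_pos":[0,0,0],"angular":[0,0,0]}])

```text
time: 9.1
eef_pos: [0.4693, 0.055, 0.1999]
ee_rot: [3.14, 0.353, 2.807]
ft_force: [1.0, 0.1, -0.3]
width: 0.0152
grip_force: 58.9
```

Run:
```python
from h import *
o=go(IN+n*(.0965+.012),Rin);print(o['eef_pos'],o['joint_positions'].round(2))
A=[]
for c,(a,b) in dict(side=(150,190),scene=(120,210),wrist=(170,180)).items():
    P=camera_params(c); im,d=read_camera(c); np.savez(c+'4',im=im,d=d,P=P)
    w=120 if c!='wrist' else 150
    A.append(cv2.resize(im[a:a+w,b:b+w],(266,266),interpolation=cv2.INTER_CUBIC))
cv2.imwrite('pics/hover.png',cv2.resize(np.hstack(A),(798,266))[...,::-1])
```

```text
pos rows [ 0.286 -0.172 -1.205] mm [  7.2  -4.3 -30.1] rot rows [-0.004  0.029 -0.003] ft [ 1.02  0.09 -0.26] along n -0.57 t 9.1
[0.4692976  0.05500563 0.19985581] [ 0.21 -0.37  2.24 -0.22  0.98 -0.93]
```

View pics/hover.png

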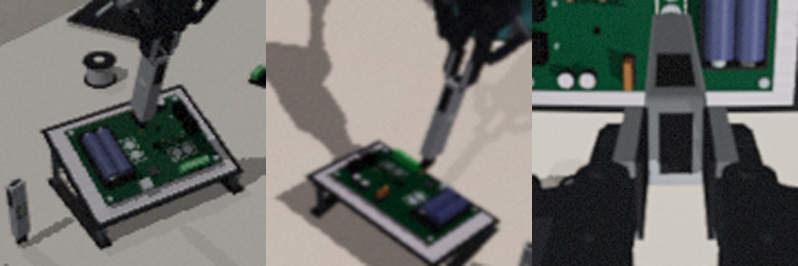

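Hover view: in the wrist crop the meter lines up with the input land at (672,8). In the side crop the nose at (142,122) is above the pair at (134,150). Going down to about 12 mm for a closer look.

carry_out(series=[{"grip":-1,"delta_pos":[0.1,-0.06,-0.4],"angular":[0,0.01,0]},{"grip":-1,"delta_pos":[0.1,-0.06,-0.4],"angular":[0,0.01,0]},{"grip":-1,"delta_pos":[0.09,-0.05,-0.4],"angular":[0,0.01,0]},{"grip":-1,"delta_pos":[0,0,0],"angular":[0,0,0]},{"grip":-1,"delta_pos":[0,0,0],"angular":[0,0,0]},{"grip":-1,"delta_pos":[0,0,0],"angular":[0,0,0]}])

```text
time: 9.75
eef_pos: [0.4764, 0.0506, 0.1693]
ee_rot: [3.141, 0.349, 2.807]
ft_force: [-0.3, -0.7, -0.8]
width: 0.0149
grip_force: 58.9
```

```bash
cat >> h.py <<'E'
def proj(c,p,P):
    q=np.linalg.inv(np.array(P['pose']))@np.append(p,1);x,y=q[:2]/q[2]
    if c=='wrist':
        t=np.hypot(x,y);x,y=np.array([x,y])*np.arctan(t)/t
    return np.array([x*P['fx']+P['cx'],y*P['fy']+P['cy']])
def check(fn,mid,ax):
    # crops 8x; magenta = the land centres, cyan = predicted pin tips and nose root
    o=get_obs();Rt=R.from_euler('xyz',o['ee_rot']).as_matrix();A=[]
    tip=o['eef_pos']+Rt[:,2]*.0965
    for c in ['side','scene','wrist']:
        P=camera_params(c);im,d=read_camera(c);np.savez(fn+c,im=im,d=d,P=P)
        C=proj(c,mid,P);h=24 if c!='wrist' else 40;a=C.astype(int)-h;k=266/(2*h)
        g=cv2.resize(im[a[1]:a[1]+2*h,a[0]:a[0]+2*h],(266,266),interpolation=cv2.INTER_CUBIC)
        for s in(-.008,.008):
            for p,col in((mid+ax*s,(255,0,255)),(tip+Rt[:,0]*s,(0,255,255))):
                cv2.circle(g,tuple(((proj(c,p,P)-a+.5)*k).astype(int).tolist()),2,col,-1)
        A.append(g)
    cv2.imwrite('pics/'+fn+'.png',np.hstack(A)[...,::-1])
E
python3 - <<'E'
from h import *
o=go(IN+n*(.0965+.000),Rin);print(o['eef_pos'])
check('chk1',IN,xs)
E
```

```text
pos rows [ 0.158 -0.05  -0.434] mm [  4.   -1.2 -10.9] rot rows [-0.004 -0.004  0.   ] ft [-0.29 -0.66 -0.75] along n -0.69 t 9.75
[0.47637887 0.05058604 0.1693094 ]
```

View pics/chk1.png

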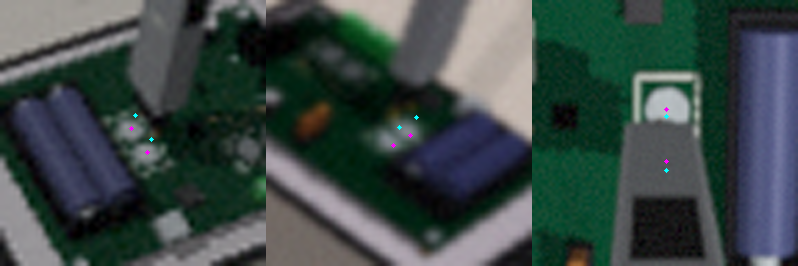

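The check picture shows the predicted lands (magenta) on the lands in all three views. In the side view the nose, at about (158,115), may sit slightly off the prediction. I'll measure the meter in the tool frame from depth.

Run:
```python
from h import *
o=get_obs();Rt=R.from_euler('xyz',o['ee_rot']).as_matrix();tip=o['eef_pos']+Rt[:,2]*.0965
U,V=np.meshgrid(np.arange(512),np.arange(384))
for c in ['side','scene','wrist']:
    s=np.load('chk1%s.npz'%c,allow_pickle=True);d=s['d'];W=world(c,U,V,d,s['P'].item())
    q=(W-tip)@Rt; q[...,2]*=-1   # meter-like frame: z up from tips
    m=(abs(q[...,0])<.028)&(abs(q[...,1])<.022)&(d>.05)
    for z0,z1 in[(.012,.028),(.032,.05),(.05,.075),(.075,.095)]:
        k=q[m&(q[...,2]>z0)&(q[...,2]<z1)]
        if len(k)>5:print(c,z0,z1,len(k),'x',np.percentile(k[:,0]*1e3,[3,25,50,75,97]).round(1),'y',np.percentile(k[:,1]*1e3,[3,25,50,75,97]).round(1))
    # grey body lower end: colour profile along the predicted axis
```

```text
side 0.012 0.028 12 x [-6.6 -0.1  8.  11.7 12.7] y [-5.9  0.3  1.6  1.9  3. ]
side 0.032 0.05 50 x [-10.5  -0.3  13.9  15.5  16.7] y [-9.5 -0.7  5.7  6.4  7.5]
side 0.05 0.075 69 x [-11.9  -0.8  10.8  15.   16.3] y [-8.2  0.9  6.2  7.1  7.9]
side 0.075 0.095 58 x [-11.   -2.3  10.8  15.   15.9] y [-7.7  1.3  6.7  7.5  8.5]
scene 0.012 0.028 24 x [-13.  -10.4  -7.7   0.5   9.6] y [-7.3 -4.8 -1.3 -0.4  0.4]
scene 0.032 0.05 53 x [-16.9 -14.2 -12.6  -5.   10.4] y [-12.4  -6.3   1.2   4.3   5.5]
scene 0.05 0.075 71 x [-16.6 -15.4 -13.8  -3.5   9.9] y [-10.8  -3.3   2.8   4.8   5.8]
scene 0.075 0.095 63 x [-19.  -15.4 -13.8  -4.2  11.5] y [-10.4  -3.8   3.6   5.3   6.2]
wrist 0.032 0.05 106 x [12.9 13.7 13.8 13.9 14.1] y [-10.1  -6.1  -1.9   2.2   6.3]
wrist 0.05 0.075 192 x [12.5 13.5 13.6 13.8 14. ] y [-9.6 -5.7 -1.4  2.9  6.8]
wrist 0.075 0.095 206 x [12.2 13.3 13.5 13.6 13.8] y [-9.2 -5.4 -0.9  3.2  7.3]
```

The meter tilts about 0.025 rad in the grip about tool x, and its tips sit about 3 mm to the −y side. I'll correct both, then descend while watching the force.

```bash
cat >> h.py <<'E'
def tgt(out,h,tilt=.024,off=.0012):
    Rt=Rout if out else Rin
    return (OUT if out else IN)+n*(.0965+h)+Rt[:,1]*off, Rt@R.from_rotvec([-tilt,0,0]).as_matrix()
def force(k=8):
    f=[]
    for i in range(k): read_camera('wrist');f.append(get_obs()['ft_force'])
    f=np.array(f);print('F mean',f.mean(0).round(2),'std',f.std(0).round(2),'along n',(f@n).mean().round(2))
E
python3 - <<'E'
from h import *
force(); go(*tgt(0,.003))
E
```

```text
F mean [-0.19  0.   -1.4 ] std [0.43 0.46 0.44] along n -1.25
pos rows [ 0.127  0.002 -0.346] mm [ 3.2  0.1 -8.7] rot rows [ 0.197 -0.064  0.077] ft [-0.18  0.43 -1.55] along n -1.35 t 10.3
```

carry_out(series=[{"grip":-1,"delta_pos":[0.03,0,-0.08],"angular":[0.1,-0.03,0.04]},{"grip":-1,"delta_pos":[0.05,0,-0.13],"angular":[0.1,-0.03,0.04]},{"grip":-1,"delta_pos":[0.05,0,-0.14],"angular":[0,0,0]},{"grip":-1,"delta_pos":[0,0,0],"angular":[0,0,0]},{"grip":-1,"delta_pos":[0,0,0],"angular":[0,0,0]}])

```text
time: 10.72
eef_pos: [0.4794, 0.0504, 0.1604]
ee_rot: [3.118, 0.348, 2.808]
ft_force: [-0.6, -0.1, -1.1]
width: 0.0151
grip_force: 58.9
```

Run:
```python
from h import *
force(5); go(*tgt(0,.0))
s=read_camera('wrist');P=camera_params('wrist')
o=get_obs();Rt=R.from_euler('xyz',o['ee_rot']).as_matrix();tip=o['eef_pos']+Rt[:,2]*.0965
U,V=np.meshgrid(np.arange(512),np.arange(384))
M=np.stack([Rin[:,0],Rin[:,1],n],1)
for c in ['wrist','side']:
    im,d=read_camera(c);W=world(c,U,V,d,camera_params(c));q=(W-IN)@M;m=(abs(q[...,0])<.028)&(abs(q[...,1])<.022)&(d>.05)
    for z0,z1 in[(.036,.05),(.05,.075),(.075,.1)]:
        k=q[m&(q[...,2]>z0)&(q[...,2]<z1)]
        print(c,z0,len(k),'x',np.percentile(k[:,0]*1e3,[3,50,97]).round(1),'y',np.percentile(k[:,1]*1e3,[3,50,97]).round(1))
```

```text
F mean [-0.05  0.06 -1.34] std [0.39 0.52 0.44] along n -1.23
pos rows [ 0.033 -0.013 -0.11 ] mm [ 0.8 -0.3 -2.7] rot rows [-0.003 -0.004 -0.004] ft [ 0.53  0.46 -1.89] along n -1.9 t 10.9667
wrist 0.036 81 x [13.  13.7 13.9] y [-7.1  0.8  9.1]
wrist 0.05 188 x [12.4 13.5 13.8] y [-7.5  0.7  9.1]
wrist 0.075 258 x [12.4 13.3 13.6] y [-7.5  0.6  8.8]
side 0.036 39 x [-13.7  10.5  15.8] y [-6.1  8.7 10.3]
side 0.05 67 x [-12.5  10.7  15.4] y [-4.9  8.7 10.3]
side 0.075 76 x [-13.9   9.9  15.3] y [-5.6  8.6 10.5]
```

carry_out(series=[{"grip":-1,"delta_pos":[0.03,-0.015,-0.1],"angular":[0,0,0]},{"grip":-1,"delta_pos":[0.03,-0.015,-0.09],"angular":[0,0,0]},{"grip":-1,"delta_pos":[0,0,0],"angular":[0,0,0]}])

```text
time: 11.37
eef_pos: [0.4814, 0.05, 0.1561]
ee_rot: [3.117, 0.349, 2.808]
ft_force: [-0.9, 0.7, 1.1]
width: 0.0152
grip_force: 59.3
```

Run:
```python
from h import *
force(5); go(*tgt(0,-.004,off=.0007))
```

```text
F mean [-0.51 -0.07  1.04] std [0.3  0.51 0.4 ] along n 1.13
pos rows [ 0.014 -0.019 -0.076] mm [ 0.4 -0.5 -1.9] rot rows [-0.004 -0.002 -0.003] ft [ 0.   -0.99  1.07] along n 0.89 t 11.6167
```

Contact: 2.4 N net, so the pins are about 2 mm in. Going 2 mm farther.

carry_out(series=[{"grip":-1,"delta_pos":[0.02,-0.01,-0.075],"angular":[0,0,0]},{"grip":-1,"delta_pos":[0,0,0],"angular":[0,0,0]},{"grip":-1,"delta_pos":[0,0,0],"angular":[0,0,0]}])

```text
time: 11.87
eef_pos: [0.482, 0.0498, 0.1546]
ee_rot: [3.117, 0.35, 2.808]
ft_force: [-1.4, 0.5, 2.7]
width: 0.0153
grip_force: 59.4
```

Run:
```python
from h import *
force(8); go(*tgt(0,-.004,off=.0007))
check('chk2',IN,xs)
```

```text
F mean [-0.78  0.69  1.76] std [0.3  0.46 0.71] along n 1.98
pos rows [ 0.001 -0.008  0.009] mm [ 0.  -0.2  0.2] rot rows [-0.003 -0.005 -0.003] ft [-0.63  0.63  0.98] along n 1.2 t 12.2667
```

View pics/chk2.png

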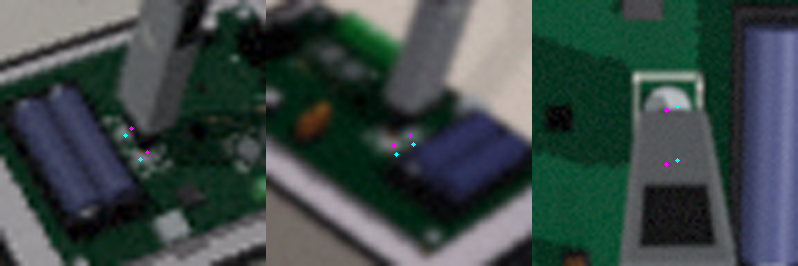

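The pins sit on the input pair. The nose is at about (145,140) in the side crop, over both lands, and the wrist crop shows it centred at 672 against the land at 666. About 3.3 mm pressed; I'll nudge 0.4 mm and hold over 2 s.

carry_out(series=[{"grip":-1,"delta_pos":[0.005,-0.01,-0.015],"angular":[0,0,0]},{"grip":-1,"delta_pos":[0,0,0],"angular":[0,0,0]},{"grip":-1,"delta_pos":[0,0,0],"angular":[0,0,0]},{"grip":-1,"delta_pos":[0,0,0],"angular":[0,0,0]},{"grip":-1,"delta_pos":[0,0,0],"angular":[0,0,0]},{"grip":-1,"delta_pos":[0,0,0],"angular":[0,0,0]},{"grip":-1,"delta_pos":[0,0,0],"angular":[0,0,0]},{"grip":-1,"delta_pos":[0,0,0],"angular":[0,0,0]},{"grip":-1,"delta_pos":[0,0,0],"angular":[0,0,0]},{"grip":-1,"delta_pos":[0,0,0],"angular":[0,0,0]}])

```text
time: 13.25
eef_pos: [0.4819, 0.0495, 0.154]
ee_rot: [3.117, 0.349, 2.808]
ft_force: [-1.2, -0.1, 2.9]
width: 0.0152
grip_force: 59.4
```

carry_out(series=[{"grip":-1,"delta_pos":[0,0,0],"angular":[0,0,0]},{"grip":-1,"delta_pos":[0,0,0],"angular":[0,0,0]},{"grip":-1,"delta_pos":[0,0,0],"angular":[0,0,0]},{"grip":-1,"delta_pos":[0,0,0],"angular":[0,0,0]},{"grip":-1,"delta_pos":[0,0,0],"angular":[0,0,0]},{"grip":-1,"delta_pos":[0,0,0],"angular":[0,0,0]},{"grip":-1,"delta_pos":[0,0,0],"angular":[0,0,0]},{"grip":-1,"delta_pos":[0,0,0],"angular":[0,0,0]},{"grip":-1,"delta_pos":[0,0,0],"angular":[0,0,0]},{"grip":-1,"delta_pos":[0,0,0],"angular":[0,0,0]}])

```text
time: 14.08
eef_pos: [0.4819, 0.0495, 0.154]
ee_rot: [3.118, 0.349, 2.808]
ft_force: [-0.4, 0.3, 1.9]
width: 0.0155
grip_force: 59.4
```

Run:
```python
from h import *
force(10); go(*tgt(0,.035,off=.0007)); go(*tgt(1,.035,off=.0007))
```

```text
F mean [-0.92  0.84  2.57] std [0.59 0.48 0.57] along n 2.81
pos rows [-0.507  0.178  1.491] mm [-12.7   4.4  37.3] rot rows [-0.003 -0.006 -0.003] ft [-0.37  0.59  2.04] along n 2.11 t 14.5833
pos rows [-2.196 -1.761  1.137] mm [-54.9 -44.   28.4] rot rows [  4.853  -1.688 -14.096] ft [-0.37  0.59  2.04] along n 2.11 t 14.5833
```

carry_out(series=[{"grip":-1,"delta_pos":[-0.1,0.04,0.3],"angular":[0,0,0]},{"grip":-1,"delta_pos":[-0.2,0.07,0.6],"angular":[0,0,0]},{"grip":-1,"delta_pos":[-0.2,0.07,0.6],"angular":[0,0,0]},{"grip":-1,"delta_pos":[0,0,0],"angular":[0,0,0]}])

```text
time: 14.92
eef_pos: [0.4703, 0.0543, 0.1945]
ee_rot: [3.116, 0.353, 2.808]
ft_force: [0.3, 0.3, 0.4]
width: 0.0158
grip_force: 58.9
```

carry_out(series=[{"grip":-1,"delta_pos":[-0.17,-0.194,-0.035],"angular":[0.303,-0.1055,-0.881]},{"grip":-1,"delta_pos":[-0.17,-0.194,-0.035],"angular":[0.303,-0.1055,-0.881]},{"grip":-1,"delta_pos":[-0.17,-0.194,-0.035],"angular":[0.303,-0.1055,-0.881]},{"grip":-1,"delta_pos":[-0.17,-0.194,-0.035],"angular":[0.303,-0.1055,-0.881]},{"grip":-1,"delta_pos":[-0.17,-0.194,-0.035],"angular":[0.303,-0.1055,-0.881]},{"grip":-1,"delta_pos":[-0.17,-0.194,-0.035],"angular":[0.303,-0.1055,-0.881]},{"grip":-1,"delta_pos":[-0.17,-0.194,-0.035],"angular":[0.303,-0.1055,-0.881]},{"grip":-1,"delta_pos":[-0.17,-0.194,-0.035],"angular":[0.303,-0.1055,-0.881]},{"grip":-1,"delta_pos":[-0.17,-0.194,-0.035],"angular":[0.303,-0.1055,-0.881]},{"grip":-1,"delta_pos":[-0.17,-0.194,-0.035],"angular":[0.303,-0.1055,-0.881]}])

```text
time: 15.75
eef_pos: [0.4258, 0.005, 0.1813]
ee_rot: [2.825, 0.19, 1.793]
ft_force: [0.4, 0.4, -1.7]
width: 0.0152
grip_force: 58.9
```

carry_out(series=[{"grip":-1,"delta_pos":[0,0,0],"angular":[0.303,-0.1055,-0.881]},{"grip":-1,"delta_pos":[0,0,0],"angular":[0.303,-0.1055,-0.881]},{"grip":-1,"delta_pos":[0,0,0],"angular":[0.303,-0.1055,-0.881]},{"grip":-1,"delta_pos":[0,0,0],"angular":[0.303,-0.1055,-0.881]},{"grip":-1,"delta_pos":[0,0,0],"angular":[0.303,-0.1055,-0.881]},{"grip":-1,"delta_pos":[0,0,0],"angular":[0.303,-0.1055,-0.881]},{"grip":-1,"delta_pos":[0,0,0],"angular":[0,0,0]},{"grip":-1,"delta_pos":[0,0,0],"angular":[0,0,0]}])

```text
time: 16.42
eef_pos: [0.4263, 0.0054, 0.1818]
ee_rot: [2.769, 0.002, 1.239]
ft_force: [-0.5, 0.5, -1.5]
width: 0.0152
grip_force: 58.9
```

```bash
cat >> h.py <<'E'
def body(mid,Rt):
    U,V=np.meshgrid(np.arange(512),np.arange(384));M=np.stack([Rt[:,0],Rt[:,1],n],1)
    for c in ['wrist','side','scene']:
        P=camera_params(c);im,d=read_camera(c);q=(world(c,U,V,d,P)-mid)@M;m=(abs(q[...,0])<.028)&(abs(q[...,1])<.022)&(d>.05)
        z=np.percentile(q[m&(q[...,2]>.03)][:,2],1)
        for z0,z1 in[(.065,.08),(.08,.1),(.1,.125)]:
            k=q[m&(q[...,2]>z0)&(q[...,2]<z1)]
            if len(k)>5:print(c,z0,len(k),'x',np.percentile(k[:,0]*1e3,[3,50,97]).round(1),'y',np.percentile(k[:,1]*1e3,[3,50,97]).round(1))
E
python3 - <<'E'
from h import *
force(5);go(*tgt(1,.010,off=.0007));body(OUT,Rout)
E
```

```text
F mean [-0.22 -0.05 -1.06] std [0.4  0.43 0.49] along n -0.93
pos rows [ 0.333 -0.11  -0.945] mm [  8.3  -2.8 -23.6] rot rows [ 0.007 -0.007 -0.008] ft [-0.01 -0.29 -1.94] along n -1.85 t 16.6667
wrist 0.065 65 x [13.4 14.2 14.5] y [-7.4  0.9  9. ]
wrist 0.08 137 x [13.3 14.2 14.5] y [-7.6  0.6  8.9]
wrist 0.1 237 x [12.8 14.2 14.6] y [-7.7  0.5  9. ]
side 0.065 42 x [-13.1   8.8  15. ] y [-9.4 -8.3  6.2]
side 0.08 56 x [-14.1   8.6  14.9] y [-10.   -8.    6.8]
side 0.1 79 x [-13.   10.   15.2] y [-10.4  -8.4   6.8]
scene 0.065 42 x [-14.8   1.7  12.9] y [-3.8  8.4 11.1]
scene 0.08 69 x [-16.2   2.1  13.4] y [-2.6  8.7 12.7]
scene 0.1 92 x [-15.8   1.8  13.1] y [-1.4  8.8 12.7]
```

carry_out(series=[{"grip":-1,"delta_pos":[0.17,-0.055,-0.47],"angular":[0,0,0]},{"grip":-1,"delta_pos":[0.16,-0.055,-0.47],"angular":[0,0,0]},{"grip":-1,"delta_pos":[0.04,-0.015,-0.11],"angular":[0,0,0]},{"grip":-1,"delta_pos":[0.04,-0.015,-0.11],"angular":[0,0,0]},{"grip":-1,"delta_pos":[0,0,0],"angular":[0,0,0]},{"grip":-1,"delta_pos":[0,0,0],"angular":[0,0,0]}])

```text
time: 17.32
eef_pos: [0.4374, 0.002, 0.1542]
ee_rot: [2.767, 0.0, 1.237]
ft_force: [-0.3, -0.1, -0.7]
width: 0.0153
grip_force: 58.9
```

Run:
```python
from h import *
force(5);go(*tgt(1,-.002,off=.0007));check('chk3',OUT,ys)
```

```text
F mean [-0.34  0.06 -1.19] std [0.3  0.51 0.77] along n -1.0
pos rows [ 0.061 -0.029 -0.268] mm [ 1.5 -0.7 -6.7] rot rows [ 0.002  0.007 -0.   ] ft [-0.84  0.4  -1.26] along n -0.87 t 17.5667
```

View pics/chk3.png

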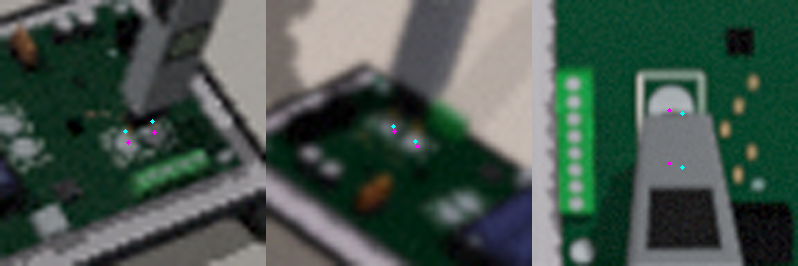

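The meter is over the output pair: lands at (670,100) in the wrist crop beside the green strip, body centred at about 675. Going down to touch.

carry_out(series=[{"grip":-1,"delta_pos":[0.02,-0.01,-0.1],"angular":[0,0,0]},{"grip":-1,"delta_pos":[0.02,-0.01,-0.1],"angular":[0,0,0]},{"grip":-1,"delta_pos":[0.02,-0.01,-0.07],"angular":[0,0,0]},{"grip":-1,"delta_pos":[0,0,0],"angular":[0,0,0]},{"grip":-1,"delta_pos":[0,0,0],"angular":[0,0,0]}])

```text
time: 18.13
eef_pos: [0.4389, 0.0012, 0.1473]
ee_rot: [2.767, 0.0, 1.237]
ft_force: [-0.0, 0.6, 1.9]
width: 0.0154
grip_force: 59.3
```

Run:
```python
from h import *
force(8);go(*tgt(1,-.004,off=.0007))
```

```text
F mean [-0.7   0.26  1.21] std [0.67 0.28 0.53] along n 1.39
pos rows [ 0.034 -0.007 -0.055] mm [ 0.9 -0.2 -1.4] rot rows [ 0.003  0.    -0.   ] ft [-1.57  0.53  1.65] along n 2.12 t 18.5333
```

carry_out(series=[{"grip":-1,"delta_pos":[0.025,-0.01,-0.065],"angular":[0,0,0]},{"grip":-1,"delta_pos":[0,0,0],"angular":[0,0,0]},{"grip":-1,"delta_pos":[0,0,0],"angular":[0,0,0]},{"grip":-1,"delta_pos":[0,0,0],"angular":[0,0,0]}])

```text
time: 18.87
eef_pos: [0.4394, 0.001, 0.1455]
ee_rot: [2.768, 0.0, 1.237]
ft_force: [-1.0, -0.0, 2.9]
width: 0.0155
grip_force: 59.4
```

Run:
```python
from h import *
force(12);go(*tgt(1,-.004,off=.0007));body(OUT-n*.035,Rout)
```

```text
F mean [-1.07  0.5   2.4 ] std [0.45 0.48 0.53] along n 2.66
pos rows [0.013 0.004 0.016] mm [0.3 0.1 0.4] rot rows [ 0.003 -0.002  0.001] ft [-0.76  0.82  2.56] along n 2.74 t 19.4667
wrist 0.065 85 x [13.5 14.3 14.6] y [-7.5  0.7  9. ]
wrist 0.08 147 x [12.9 14.3 14.6] y [-7.6  0.4  9. ]
wrist 0.1 245 x [13.5 14.3 14.6] y [-7.5  0.7  8.9]
side 0.065 38 x [-13.3   8.3  15.5] y [-9.8 -8.4  6.5]
side 0.08 54 x [-13.    9.1  15.2] y [-9.8 -8.3  5.6]
side 0.1 70 x [-12.3   9.   14.9] y [-10.6  -8.8   6. ]
scene 0.065 48 x [-14.8   1.5  13.6] y [-1.4  8.7 11.6]
scene 0.08 68 x [-15.7   1.7  12.8] y [-4.3  8.9 12.9]
scene 0.1 84 x [-15.5   2.3  13.3] y [-3.9  9.  12. ]
```

The net force is about 3.75 N, so the pins are about 4 mm in, and the meter is square. I'll hold two seconds, then hand in.

carry_out(series=[{"grip":-1,"delta_pos":[0,0,0],"angular":[0,0,0]},{"grip":-1,"delta_pos":[0,0,0],"angular":[0,0,0]},{"grip":-1,"delta_pos":[0,0,0],"angular":[0,0,0]},{"grip":-1,"delta_pos":[0,0,0],"angular":[0,0,0]},{"grip":-1,"delta_pos":[0,0,0],"angular":[0,0,0]},{"grip":-1,"delta_pos":[0,0,0],"angular":[0,0,0]},{"grip":-1,"delta_pos":[0,0,0],"angular":[0,0,0]},{"grip":-1,"delta_pos":[0,0,0],"angular":[0,0,0]},{"grip":-1,"delta_pos":[0,0,0],"angular":[0,0,0]},{"grip":-1,"delta_pos":[0,0,0],"angular":[0,0,0]}])

```text
time: 20.45
eef_pos: [0.4393, 0.001, 0.1454]
ee_rot: [2.768, 0.0, 1.237]
ft_force: [-0.8, -0.4, 1.6]
width: 0.0152
grip_force: 59.4
```

carry_out(series=[{"grip":-1,"delta_pos":[0,0,0],"angular":[0,0,0]},{"grip":-1,"delta_pos":[0,0,0],"angular":[0,0,0]},{"grip":-1,"delta_pos":[0,0,0],"angular":[0,0,0]},{"grip":-1,"delta_pos":[0,0,0],"angular":[0,0,0]},{"grip":-1,"delta_pos":[0,0,0],"angular":[0,0,0]},{"grip":-1,"delta_pos":[0,0,0],"angular":[0,0,0]},{"grip":-1,"delta_pos":[0,0,0],"angular":[0,0,0]},{"grip":-1,"delta_pos":[0,0,0],"angular":[0,0,0]},{"grip":-1,"delta_pos":[0,0,0],"angular":[0,0,0]},{"grip":-1,"delta_pos":[0,0,0],"angular":[0,0,0]}])

```text
time: 21.28
eef_pos: [0.4393, 0.001, 0.1454]
ee_rot: [2.768, 0.0, 1.237]
ft_force: [-0.9, 0.0, 2.3]
width: 0.0155
grip_force: 59.4
```

```bash
python3 -c "
from h import *
force(4);print(sign_off())"
```

```text
F mean [-0.76 -0.18  2.21] std [0.52 0.2  0.05] along n 2.31
the job is handed in; nothing more can be done
None
```

Job handed in at about 21 s: the meter was held on the input lands for over 2 s, then on the output lands, where it is still held, with the pins about 4 mm in at both pairs (estimated from wrist force, not read directly).

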